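Make up the two topping caddies for the crepe stations

ROBOT

A 6-joint arm with a two-finger parallel gripper is mounted at the origin on the work surface. World frame = base frame: x ahead of the robot, y to its left, z up, the work surface at z = 0. Lengths are in m, angles in rad, forces in N, time in s.
With the tool pointing down it reaches from about 0.375 to 0.9 m from the base axis. Payload 3.1 kg.
Tool frame: the origin (TCP) lies between the finger pads; the fingertips stand 8 mm ahead of it and the grasp point (between the pads) lies 11 mm behind it; z points along the fingers, y is the line along which they close (so a half turn about z gives the same grasp; the last joint's range is limited). The gripper opens to 85 mm and grips with 20 to 120 N. Pads are 22 mm wide; open, the fingers measure 114 mm over their backs; the gripper's body (76 mm by 85 mm) begins 54 mm behind the grasp point. The pads swing forward as they close: fully open they stand 13 mm farther back than shut.
Start: joints at [1.163, 0.527, 1.433, -0, 1.181, -0.178], TCP at [0.142, 0.609, 0.2] pointing down, gripper open.
Joint ranges: [-3.08, 3.08], [-0.75, 2.2], [0.22, 2.44], [-1.43, 4.57], [0, 2.65], [-2.85, 2.85]. Speed limits (rad/s): [2.79, 2.79, 3.14, 3.14, 3.14, 3.14].

INTERFACE

Orientations are given as a unit quaternion [x, y, z, w].
In Python, from station import readout, cams, sign_off gives the robot as it stands.
- The arm moves only by the tool send_rows, never from a script. Its argument "commands" is text: rows parted by semicolons, each of 5 numbers parted by spaces: the finger opening in mm, from 0 to 85.4, then the shift along the tool's x, y, z each as a share of 0.02 m, from -1 to 1, then the turn about the tool's z as a share of 4 degrees, from -1 to 1. In form: grip dx dy dz spin; .... A call has 1 to 20 rows; each row shifts and turns the commanded pose from where the row before left it, along the tool's axes as they then stand; what a row does not reach is not made up. A row lasts 1/12 s, in which the tool goes at most 41.7 mm and 7.16 degrees, less where a joint would pass 70% of its speed; a pose out of reach is approached as far as the arm can. A call with a number of a shift or a turn outside -1 to 1 is refused whole. A call with a gripper value outside its range is refused whole. The fingers move at their own pace and stop on an object; "grip_force" is the grip in N (left out, the last holds). Time passes only in rows, so rows that do not move let the fingers close. It gives the time, the measured TCP pose, the force, the opening and the grip force at its end, in the units of the state.
- readout.sense(): the state, without advancing time (a new reading comes with each control period).
- cams.snapshot(name): name is "scene" or "top" or "wrist"; returns a dict with "pixels" (420x560x3 uint8, red, green, blue), "intrinsics" (3x3 intrinsics, pixels), "eye" and "rotation" of the camera in the world. Camera axes: x right, y down, z forward; pixel columns grow to the right and rows downward; lengths in m; the calibration is good to about 2 mm. A picture is of the moment at which its call begins. There is no depth.
- sign_off(): hands the job in; it is judged then, once.
The state is a dict: "t": time; "q": joint angles; "qd": joint speeds; "tau": joint torques, N m; "tcp_pos": TCP position; "tool_rot": TCP orientation; "force": force on the tool from outside, world axes, zero at the start; "ft_torque": the same for the moment, N m; "finger_gap": opening from 0.0 (shut) to 1.0 (fully open); "gripper_force": force on a finger pad.
Only numpy, scipy, OpenCV 4.12 (cv2) and the standard library are available. Lean on these libraries where they do the work, as an engineer would, in place of code of your own. Each camera call takes 0.05 s, during which the arm holds its last target. There are 200 camera calls.

TASK

Make up the two topping caddies for the crepe stations: the white caddy gets the red strawberry bottle, the yellow custard jar and the white sugar shaker, and the blue caddy gets the dark chocolate bottle and the green matcha tin. Stand each upright on the bottom of a compartment of its own and let go of it, without dropping any of them or tipping them over. Leave the orange caramel bottle and the purple blueberry jar standing where they are in the stock.

Things in the scene. Friction and masses are not known exactly. Their poses are not given: they have to be found in the camera images.
- strawberry: strawberry sauce squeeze bottle, red all over, upright, loose, round about its own z axis; origin at the centre of its underside, z up; rigid. Straight body 50 mm diameter from the foot up to 98 mm, then a narrowing shoulder, a collar and a cone nozzle; 135 mm tall overall; about 180 g
- chocolate: chocolate sauce squeeze bottle, near-black brown body with a yellow collar and nozzle, upright, loose, round about its own z axis; origin at the centre of its underside, z up; rigid. Same shape as the strawberry bottle: body 50 mm diameter up to 98 mm, 135 mm tall overall; about 180 g
- custard: custard jar, yellow with a yellow lid and a plain white label band, upright, loose, round about its own z axis; origin at the centre of its underside, z up; rigid. Body 58 mm diameter up to 64 mm, lid 55 mm diameter from 69 to 85 mm; 85 mm tall; about 240 g
- sugar: sugar shaker, white body with a domed steel sprinkler top, upright, loose, round about its own z axis; origin at the centre of its underside, z up; rigid. 48 mm diameter up to 84 mm (steel from 70 mm up, 49 mm), 95 mm tall at the top of the dome; about 160 g
- matcha: matcha tin, light green body with a dark green lid and a plain white label band, upright, loose, round about its own z axis; origin at the centre of its underside, z up; rigid. 54 mm diameter, lid 55 mm diameter from 66 to 88 mm; 88 mm tall; about 120 g
- white_caddy: white open caddy with three square compartments in a row along its own y axis, fixed to the counter. Origin at the centre of its underside, z up. Outside 88 mm (x) by 256 mm (y), plus a 12 mm carrying lip at each end; walls 30 mm high and 4 mm thick, floor 4 mm thick. Each compartment is 80 by 80 mm inside; their centres lie at y = -84, 0 and +84 mm
- blue_caddy: blue open caddy with two square compartments in a row along its own y axis, fixed to the counter. Origin at the centre of its underside, z up. Outside 88 mm (x) by 172 mm (y), plus a 12 mm carrying lip at each end; walls 30 mm high and 4 mm thick, floor 4 mm thick. Each compartment is 80 by 80 mm inside; their centres lie at y = -42 and +42 mm
- caramel: caramel sauce squeeze bottle, orange body with a white collar and nozzle, stays where it is; upright, loose, round about its own z axis; origin at the centre of its underside, z up; rigid. Same shape as the strawberry bottle (50 mm diameter, 135 mm tall)
- blueberry: blueberry jar, purple with a purple lid and a white label band, stays where it is; upright, loose, round about its own z axis; origin at the centre of its underside, z up; rigid. Same shape as the custard jar (58 mm diameter, 85 mm tall)
There are look-alikes about, which are no part of the job. What is shaped like the chocolate but pink is not meant.

How it is judged:
By the outcome, as a careful person would: the job done as asked, in the order asked, and still so for the second after the job is handed in, with the robot touching nothing.
It also fails if it takes over 128 s, if anything falls off the work surface, if the arm or the gripper's body presses on something with over 40 N, if the wrist force passes 120 N, or if a joint passes its speed limit or range.

## Working session

There is one attempt and no reset: what is moved stays moved. The work goes in short steps, Python scripts to look and compute and a tool call to move; the robot and the scene stay as the last step left them, time stands still between calls to the robot, and variables do not carry over. Pictures are saved under pics/ and viewed, at most 14 in all, crops included, and the job is handed in when it is done.

Besides the shell and the picture viewer there is one more tool, called after ">>>" as a command line: name --argument value ..., lists and objects as JSON in quotes. send_rows: Moves the arm, as the interface text tells. Its arguments: {"type":"object","properties":{"commands":{"type":"string"},"grip_force":{"type":"number"}},"required":["commands"]}

```bash
mkdir -p pics
python3 - <<'E'
from station import readout,cams
import cv2,pickle
print(readout.sense())
for n in("top","scene"):
    s=cams.snapshot(n);pickle.dump(s,open(n+".pkl","wb"))
    cv2.imwrite(f"pics/{n}0.png",s["pixels"][:,:,::-1]);print(n,s["intrinsics"],s["eye"],s["rotation"])
E
```

```text
{'t': 0.0, 'q': array([ 1.16251215e+00,  5.28456381e-01,  1.43392183e+00, -1.55752252e-05,
        1.18142195e+00, -1.78484222e-01]), 'qd': array([ 7.95585168e-04, -1.32713785e-04, -9.71630401e-04, -1.77015399e-03,
        4.84947299e-05, -7.92926045e-04]), 'tau': array([ 6.05937985e-04, -4.42339754e+01, -1.78030515e+01, -6.57587947e-06,
        8.36128194e-03,  5.65464006e-06]), 'tcp_pos': array([0.14200728, 0.60783046, 0.19913352]), 'tool_rot': array([ 1.14644313e-01,  9.93405991e-01, -1.05867422e-03, -3.12304831e-04]), 'force': array([ 0.55522704, -0.22711922,  0.26472157]), 'ft_torque': array([-0.02106859, -0.03196829, -0.00130129]), 'gripper_force': 0.0, 'finger_gap': 1.000248711929956}
top [[420.00966097   0.         276.43719198]
 [  0.         420.00966097 200.09809425]
 [  0.           0.           1.        ]] [ 0.44682089 -0.0089217   0.69460251] [ 0.70886673 -0.69905728  0.06158568 -0.07095132]
scene [[515.94909526   0.         282.77072696]
 [  0.         515.94909526 218.00120397]
 [  0.           0.           1.        ]] [1.21638229 0.27465881 0.72163733] [ 0.5024164   0.77239611 -0.31900246 -0.22185452]
```

View pics/top0.png

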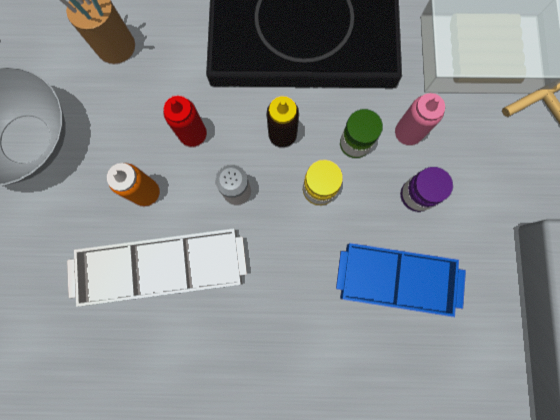

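View pics/scene0.png

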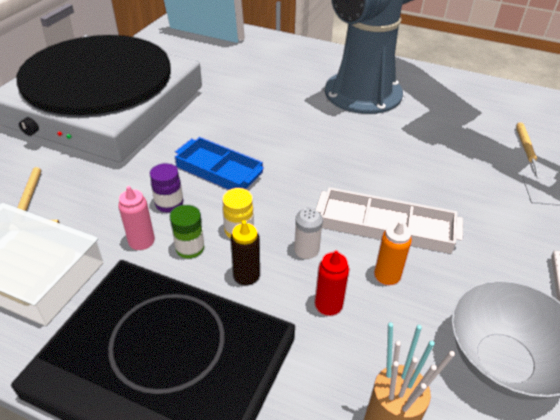

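The top view shows red at (185,120), black-brown at (283,122), green at (361,133), yellow at (324,182), sugar at (232,182), caramel at (134,185) and blueberry at (428,190). The white caddy is around (160,267) and the blue caddy around (400,280). The pink look-alike is at (420,120).

```bash
cat > h.py <<'E'
import numpy as np,cv2,pickle
from scipy.spatial.transform import Rotation as R
from scipy.optimize import least_squares
def proj(s,P):
    c=(np.atleast_2d(P)-s["eye"])@R.from_quat(s["rotation"]).as_matrix()
    u=c@np.array(s["intrinsics"]).T
    return u[:,:2]/u[:,2:]
def ray(s,uv,z):
    d=R.from_quat(s["rotation"]).as_matrix()@np.linalg.inv(s["intrinsics"])@[uv[0],uv[1],1]
    return s["eye"]+d*(z-s["eye"][2])/d[2]
bot=[(0,25),(98,25),(112,10),(135,3)]
prof=dict(strawberry=bot,chocolate=bot,caramel=bot,pink=bot,custard=[(0,29),(64,29),(69,27.5),(85,27.5)],blueberry=[(0,29),(64,29),(69,27.5),(85,27.5)],sugar=[(0,24),(70,24.5),(84,24.5),(95,8)],matcha=[(0,27),(66,27.5),(88,27.5)])
def hull(s,n,xy,z0=0):
    a=np.linspace(0,6.28,40)
    P=np.vstack([np.c_[xy[0]+r/1e3*np.cos(a),xy[1]+r/1e3*np.sin(a),0*a+z0+z/1e3] for z,r in prof[n]])
    return cv2.convexHull(proj(s,P).astype(np.float32))
def cen(h):
    m=cv2.moments(h);return np.array([m["m10"]/m["m00"],m["m01"]/m["m00"]])
E
python3 - <<'E'
from h import *
s=pickle.load(open("top.pkl","rb"));im=s["pixels"]
hsv=cv2.cvtColor(im,cv2.COLOR_RGB2HSV);S,V=hsv[...,1],hsv[...,2]
seed=dict(strawberry=(185,120),chocolate=(283,122),matcha=(361,133),custard=(324,182),caramel=(134,185),blueberry=(428,190),pink=(420,120))
ok=((S>110)).astype(np.uint8)
out=im[:,:,::-1].copy()
for n,c in seed.items():
    m=np.zeros_like(ok);x,y=c;m[y-36:y+34,x-36:x+36]=ok[y-36:y+34,x-36:x+36]
    k,l,st,ce=cv2.connectedComponentsWithStats(m);keep=[i for i in range(1,k) if st[i,4]>25]
    i=min(keep,key=lambda i:np.hypot(*(ce[i]-c)));keep=[j for j in keep if np.hypot(*(ce[j]-ce[i]))<30]
    h=cv2.convexHull(np.argwhere(np.isin(l,keep))[:,::-1].astype(np.float32))
    r=least_squares(lambda p:cen(hull(s,n,p))-cen(h),ray(s,c,.05)[:2])
    hh=hull(s,n,r.x);print(n,r.x.round(4),"area",cv2.contourArea(h),cv2.contourArea(hh))
    cv2.polylines(out,[hh.astype(int)],1,(0,255,0),1)
p=ray(s,(232,178),.09);print("sugar",p.round(4));cv2.polylines(out,[hull(s,"sugar",p[:2]).astype(int)],1,(0,255,0),1)
b=((hsv[...,0]>100)&(hsv[...,0]<125)&(S>150)).astype(np.uint8)
w=((S<30)&(V>205)).astype(np.uint8);w[:225]=0;w[:,260:]=0;w[310:]=0
for n,m in(("blue",b),("white",w)):
    m=cv2.morphologyEx(m,cv2.MORPH_OPEN if n=="blue" else cv2.MORPH_CLOSE,np.ones((3,3)))
    h=cv2.convexHull(np.argwhere(m>0)[:,::-1].astype(np.float32));r=cv2.minAreaRect(h)
    print(n,r,ray(s,r[0],.015));B=[ray(s,q,.02)[:2] for q in cv2.boxPoints(r)];print(np.round(B,4))
    cv2.polylines(out,[cv2.boxPoints(r).astype(int)],1,(0,0,255),1)
# hob near edge
print("hob",ray(s,(210,85),.0),ray(s,(400,85),0.0))
cv2.imwrite("pics/fit.png",cv2.resize(out[80:320,40:480],None,fx=1.8,fy=1.8))
E
```

```text
strawberry [0.696  0.1503] area 1420.0 1520.1940463133506
chocolate [ 0.6976 -0.007 ] area 1210.0 1409.1680034508463
matcha [ 0.6866 -0.1355] area 1100.5 1584.42114183167
custard [ 0.6031 -0.072 ] area 1166.0 1459.4066669791937
caramel [0.5866 0.2193] area 1229.5 1575.7824739600183
blueberry [ 0.5947 -0.2406] area 1260.0 1798.9548242215533
pink [ 0.7027 -0.2259] area 1434.0 1659.7796727392124
sugar [0.5941 0.0664 0.09  ]
blue ((401.2797546386719, 279.2283935546875), (128.6171417236328, 56.406463623046875), 8.972626686096191) [ 0.450755   -0.19865789  0.015     ]
[[ 0.4217 -0.0903]
 [ 0.509  -0.1053]
 [ 0.4801 -0.3055]
 [ 0.3945 -0.286 ]]
white ((155.43450927734375, 267.00872802734375), (56.30174255371094, 179.2800750732422), 82.40535736083984) [0.46412321 0.19356213 0.015     ]
[[0.4873 0.3432]
 [0.5295 0.0583]
 [0.4412 0.0439]
 [0.4005 0.3218]]
hob [0.78565608 0.12268942 0.        ] [ 0.7887671  -0.21418193  0.        ]
```

View pics/fit.png

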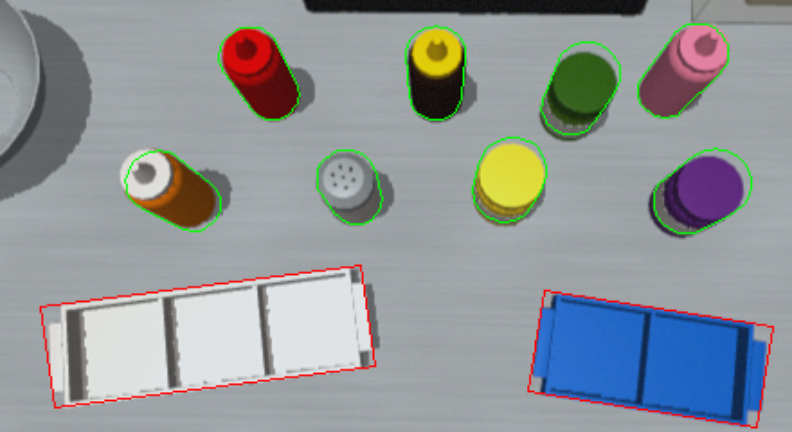

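The bottle outlines fit well, but the jar and tin outlines are too long because the white labels were lost. I'll refine those from the lid centres and fit the caddies by their rim corners.

Run:
```python
from h import *
s=pickle.load(open("top.pkl","rb"));im=s["pixels"];hsv=cv2.cvtColor(im,cv2.COLOR_RGB2HSV)
out=cv2.resize(im[80:320,40:480,::-1],None,fx=1.8,fy=1.8)
z=lambda p:((np.array(p)-[40,80])*1.8).astype(int)
def draw(p,c=(0,255,0)): cv2.polylines(out,[z(p.reshape(-1,2)).reshape(-1,1,2)],1,c,1)
for n,c,h in(("matcha",(365,126.7),.088),("custard",(324.4,176.1),.085),("sugar",(232.8,177.2),.088),("blueberry",(433.3,185),.085)):
    p=ray(s,c,h);print(n,p.round(4));draw(hull(s,n,p[:2]))
C={"white":(128,[84,0,-84],[(60,306),(354,267),(360,367),(68,406)]),"blue":(86,[42,-42],[(553,293),(755,322),(743,425),(541,391)])}
for n,(L,ys,px) in C.items():
    uv=np.array(px)/1.8+[40,80]
    def pts(p,q):
        c,si=np.cos(p[2]),np.sin(p[2]);q=np.array(q)/1e3
        return np.c_[p[0]+c*q[:,0]-si*q[:,1],p[1]+si*q[:,0]+c*q[:,1],q[:,2]]
    q=[(44,L,30),(44,-L,30),(-44,-L,30),(-44,L,30)]
    r=least_squares(lambda p:(proj(s,pts(p,q))-uv).ravel(),[.46,0,0])
    print(n,r.x.round(4),np.degrees(r.x[2]),"res",r.fun.round(1));draw(proj(s,pts(r.x,q)))
    for y in ys:
        P=pts(r.x,[(0,y,4)])[0];print("  comp",y,P.round(4),"r",np.hypot(P[0],P[1]).round(3))
        draw(proj(s,pts(r.x,[(40,y+40,4),(40,y-40,4),(-40,y-40,4),(-40,y+40,4)])),(0,0,255))
cv2.imwrite("pics/fit2.png",out)
```

```text
matcha [ 0.677  -0.1326  0.088 ]
custard [ 0.5999 -0.0709  0.085 ]
sugar [0.5958 0.0655 0.088 ]
blueberry [ 0.5883 -0.2319  0.085 ]
white [0.4645 0.1865 0.1454] 8.33020909227366 res [ 1.3 -0.6 -1.7 -0.1  1.3  0.2 -0.9  0.5]
  comp 84 [0.4523 0.2696 0.004 ] r 0.527
  comp 0 [0.4645 0.1865 0.004 ] r 0.501
  comp -84 [0.4766 0.1034 0.004 ] r 0.488
blue [ 0.452  -0.1921 -0.1439] -8.243419541235294 res [ 1.  -1.2 -1.7  0.   0.4  0.3  0.4  0.8]
  comp 42 [ 0.458  -0.1506  0.004 ] r 0.482
  comp -42 [ 0.4459 -0.2337  0.004 ] r 0.503
```

View pics/fit2.png

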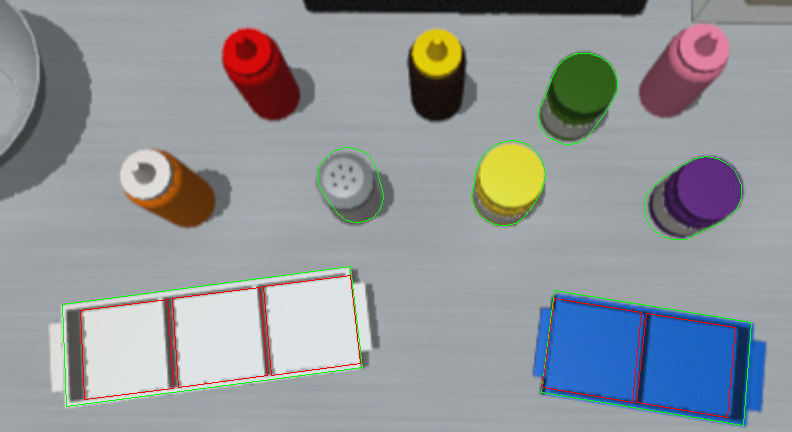

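>>> send_rows --commands "85 0 0 -0.5 1;85 0 0 -0.5 1;85 0 0 -0.5 1;85 0 0 0 1;85 0 0 0 1;85 0 0 0 1;85 0 0 0 1;85 0 0 0 1;85 0 0 0 1;85 0 0 0 1;85 0 0 0 1;85 0 0 0 1;85 0 0 0 1;85 0 0 0 1;85 0 0 0 1;85 0 0 0 1;85 0 0 0 1;85 0 0 0 1;85 0 0 0 1;85 0 0 0 0.2" --grip_force 50

```text
t: 1.77
tcp_pos: [0.1421, 0.6081, 0.2295]
tool_rot: [0.708, 0.707, -0.001, 0.0]
force: [-0.6, 0.6, -0.4]
finger_gap: 0.997
gripper_force: 0.0
```

>>> send_rows --commands "85 -0.82 0.99 0 0;85 -0.82 0.99 0 0;85 -0.82 0.99 0 0;85 -0.82 0.99 0 0;85 -0.82 0.99 0 0;85 -0.82 0.99 0 0;85 -0.82 0.99 0 0;85 -0.82 0.99 0 0;85 -0.82 0.99 0 0;85 -0.82 0.99 0 0;85 -0.82 0.99 0 0;85 -0.82 0.99 0 0;85 -0.82 0.99 0 0;85 -0.82 0.99 0 0;85 -0.82 0.99 0 0;85 -0.82 0.99 0 0;85 -0.82 0.99 0 0;85 -0.82 0.99 0 0;85 -0.82 0.99 0 0;85 -0.82 0.99 0 0"

```text
t: 3.43
tcp_pos: [0.5392, 0.2798, 0.2298]
tool_rot: [0.706, 0.708, -0.0, -0.0]
force: [0.5, 0.5, -0.2]
finger_gap: 0.991
gripper_force: 0.0
```

>>> send_rows --commands "85 -0.82 0.99 0 0;85 -0.82 0.99 0 0;85 -0.82 0.99 0 0;85 -0.82 0.99 0 0;85 -0.82 0.99 0 0;85 -0.82 0.99 0 0;85 -0.82 0.99 0 0;85 -0.82 0.99 0 0;85 0 0 0 0;85 0 0 0 0"

```text
t: 4.27
tcp_pos: [0.6975, 0.1484, 0.2291]
tool_rot: [0.707, 0.707, -0.0, -0.001]
force: [-0.2, 0.8, 0.0]
finger_gap: 0.992
gripper_force: 0.0
```

Run:
```python
from h import *
from station import readout,cams
s=cams.snapshot("wrist");print(readout.sense()["tcp_pos"],s["eye"])
o=s["pixels"][:,:,::-1].copy()
cv2.polylines(o,[hull(s,"strawberry",(.696,.150)).astype(int)],1,(0,255,0),1)
cv2.imwrite("pics/w1.png",o)
```

```text
[0.69653167 0.14943319 0.22924702] [0.69636842 0.22676037 0.40173017]
```

View pics/w1.png

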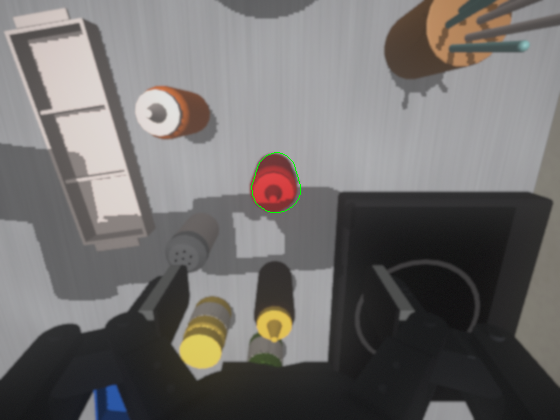

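The wrist view shows the strawberry outline sitting exactly on the bottle at (275,183), so I'm descending.

>>> send_rows --commands "85 0 0 1 0;85 0 0 1 0;85 0 0 1 0;85 0 0 1 0;85 0 0 1 0;85 0 0 1 0;85 0 0 1 0;85 0 0 0.4 0;85 0 0 0.4 0;85 0 0 0 0;35 0 0 0 0;35 0 0 0 0;35 0 0 0 0;35 0 0 0 0;35 0 0 0 0;35 0 0 0 0;35 0 0 0 0;35 0 0 0 0" --grip_force 50

```text
t: 5.82
tcp_pos: [0.6978, 0.1498, 0.076]
tool_rot: [0.707, 0.707, 0.001, 0.001]
force: [-1.4, 0.1, 6.7]
finger_gap: 0.446
gripper_force: 49.7
```

Run:
```python
from h import *
from station import readout,cams
s=cams.snapshot("scene")
S=readout.sense();print(S["force"],S["ft_torque"],S["tcp_pos"],S["finger_gap"])
c=proj(s,[.697,.15,.09])[0].astype(int)
o=s["pixels"][max(c[1]-75,0):c[1]+75,c[0]-100:c[0]+100,::-1]
cv2.imwrite("pics/g1.png",cv2.resize(o,None,fx=4,fy=4,interpolation=3))
```

```text
[-1.74938897  0.10969116  6.74970735] [-0.00677438  0.25690698  0.0460486 ] [0.69776131 0.14972873 0.07593424] 0.4434038495447725
```

View pics/g1.png

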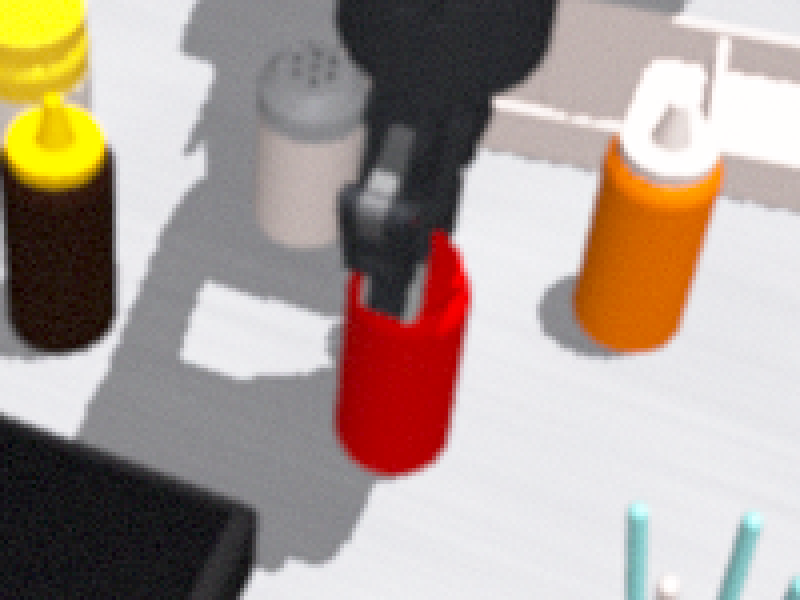

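Run:
```python
from h import *
s=pickle.load(open("scene.pkl","rb"))
c=proj(s,[.697,.15,.09])[0].astype(int)
for x in(.697,.716,.722,.732):
  for z in(0,.06,.07,.08,.09,.098,.135): print(x,z,((proj(s,[x,.15,z])[0]-c+[100,75])*4).round())
```

```text
0.697 0 [384. 436.]
0.697 0.06 [396. 348.]
0.697 0.07 [398. 333.]
0.697 0.08 [401. 317.]
0.697 0.09 [403. 301.]
0.697 0.098 [405. 288.]
0.697 0.135 [413. 225.]
0.716 0 [369. 470.]
0.716 0.06 [380. 382.]
0.716 0.07 [382. 367.]
0.716 0.08 [384. 351.]
0.716 0.09 [386. 335.]
0.716 0.098 [388. 322.]
0.716 0.135 [396. 260.]
0.722 0 [364. 481.]
0.722 0.06 [375. 393.]
0.722 0.07 [377. 378.]
0.722 0.08 [379. 362.]
0.722 0.09 [381. 346.]
0.722 0.098 [383. 333.]
0.722 0.135 [391. 271.]
0.732 0 [356. 499.]
0.732 0.06 [367. 412.]
0.732 0.07 [368. 397.]
0.732 0.08 [370. 381.]
0.732 0.09 [372. 365.]
0.732 0.098 [374. 352.]
0.732 0.135 [382. 290.]
```

>>> send_rows --commands "85 0 0 0 0;85 0 0 0 0;85 0 0 0 0;85 0 0 0 0;85 0 0 0 0;85 0 0 0 0"

```text
t: 6.37
tcp_pos: [0.6969, 0.1497, 0.0739]
tool_rot: [0.707, 0.707, -0.0, -0.0]
force: [0.2, 0.7, 0.2]
finger_gap: 0.999
gripper_force: 0.0
```

Run:
```python
from h import *
from station import readout,cams
s=cams.snapshot("scene")
S=readout.sense();print(S["force"],S["ft_torque"],S["tcp_pos"],S["finger_gap"])
c=proj(s,[.697,.15,.09])[0].astype(int)
o=s["pixels"][max(c[1]-75,0):c[1]+75,c[0]-100:c[0]+100,::-1]
o=cv2.resize(o,None,fx=4,fy=4,interpolation=3)
h=(hull(s,"strawberry",(.696,.150)).reshape(-1,2)-c+[100,75])*4
cv2.polylines(o,[h.astype(int)],1,(0,255,0),1)
cv2.imwrite("pics/g2.png",o)
```

```text
[-0.68755128  0.07626013 -0.25254383] [-0.0405878   0.02113592  0.03035293] [0.69693959 0.14964239 0.07389492] 0.9981254265982094
```

View pics/g2.png

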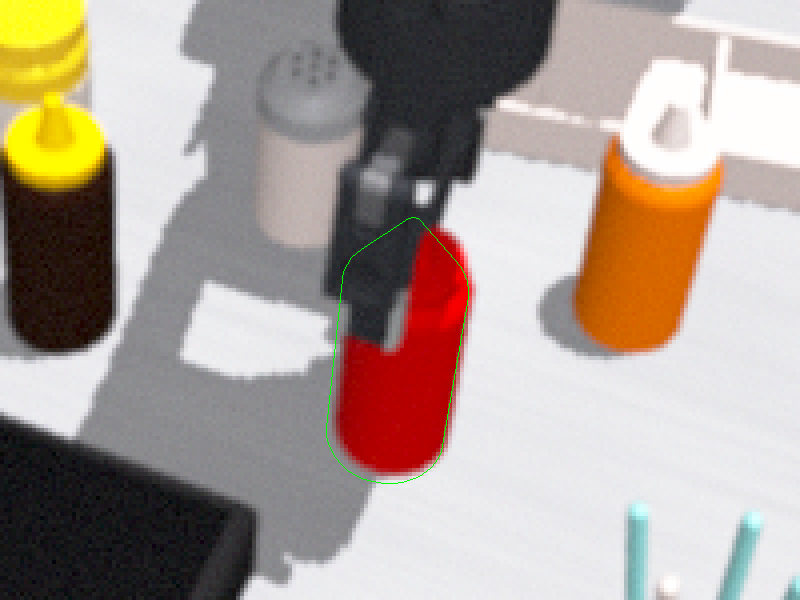

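Measured against the projections, the fingertips sit about 20 mm higher than nominal, so the pads closed on the shoulder. I'll go lower in small steps and watch the force.

>>> send_rows --commands "85 0 0 0.15 0;85 0 0 0.15 0;85 0 0 0 0"

```text
t: 6.67
tcp_pos: [0.6963, 0.1496, 0.0671]
tool_rot: [0.707, 0.707, -0.001, -0.001]
force: [0.2, -0.1, -0.9]
finger_gap: 0.997
gripper_force: 0.0
```

>>> send_rows --commands "85 0 0 0.1 0;85 0 0 0.1 0;85 0 0 0 0"

```text
t: 6.92
tcp_pos: [0.6966, 0.1497, 0.0635]
tool_rot: [0.707, 0.707, -0.0, -0.0]
force: [-0.3, -0.3, -0.6]
finger_gap: 0.993
gripper_force: 0.0
```

>>> send_rows --commands "85 0 0 0.1 0;85 0 0 0.1 0;85 0 0 0 0"

```text
t: 7.17
tcp_pos: [0.6967, 0.1496, 0.0596]
tool_rot: [0.707, 0.707, -0.0, -0.0]
force: [0.6, -0.0, -0.2]
finger_gap: 0.997
gripper_force: 0.0
```

>>> send_rows --commands "35 0 0 0 0;35 0 0 0 0;35 0 0 0 0;35 0 0 0 0;35 0 0 0 0;35 0 0 0 0"

```text
t: 7.67
tcp_pos: [0.697, 0.1497, 0.0609]
tool_rot: [0.707, 0.707, 0.0, 0.0]
force: [-1.7, -1.0, 5.0]
finger_gap: 0.545
gripper_force: 51.1
```

>>> send_rows --commands "85 0 0 0 0;85 0 0 0 0;85 0 0 0 0;85 0 0 0 0;85 0 0 0.15 0;85 0 0 0.15 0;85 0 0 0 0"

```text
t: 8.25
tcp_pos: [0.6963, 0.1496, 0.053]
tool_rot: [0.707, 0.707, -0.001, -0.001]
force: [0.2, -1.2, 0.2]
finger_gap: 0.997
gripper_force: 0.0
```

>>> send_rows --commands "85 0 0 0.1 0;85 0 0 0.1 0;85 0 0 0 0"

```text
t: 8.5
tcp_pos: [0.6966, 0.1496, 0.0495]
tool_rot: [0.707, 0.707, -0.0, -0.0]
force: [0.3, -0.5, 0.1]
finger_gap: 0.994
gripper_force: 0.0
```

>>> send_rows --commands "35 0 0 0 0;35 0 0 0 0;35 0 0 0 0;35 0 0 0 0;35 0 0 0 0;35 0 0 0 0"

```text
t: 9.0
tcp_pos: [0.697, 0.1498, 0.0507]
tool_rot: [0.707, 0.707, 0.0, 0.0]
force: [-1.5, 0.5, 4.5]
finger_gap: 0.561
gripper_force: 51.7
```

>>> send_rows --commands "35 0 0 -0.25 0;35 0 0 -0.5 0;35 0 0 -0.5 0;35 0 0 -0.75 0;35 0 0 0 0"

```text
t: 9.42
tcp_pos: [0.6998, 0.1499, 0.0941]
tool_rot: [0.707, 0.707, 0.003, 0.002]
force: [0.9, 0.6, -1.5]
finger_gap: 0.56
gripper_force: 51.8
```

Run:
```python
from h import *
from station import readout,cams
s=cams.snapshot("scene")
S=readout.sense();print(S["force"],S["ft_torque"],S["tcp_pos"],S["finger_gap"])
c=proj(s,[.697,.15,.09])[0].astype(int)
o=s["pixels"][max(c[1]-75,0):c[1]+75,c[0]-100:c[0]+100,::-1]
o=cv2.resize(o,None,fx=4,fy=4,interpolation=3)
h=(hull(s,"strawberry",(.696,.150),S["tcp_pos"][2]-.0507).reshape(-1,2)-c+[100,75])*4
cv2.polylines(o,[h.astype(int)],1,(0,255,0),1)
cv2.imwrite("pics/g3.png",o)
```

```text
[ 0.04630661 -0.75178703 -1.7817863 ] [-0.00782167 -0.02230622 -0.00913176] [0.69909354 0.1498186  0.09274933] 0.5578026673580323
```

View pics/g3.png

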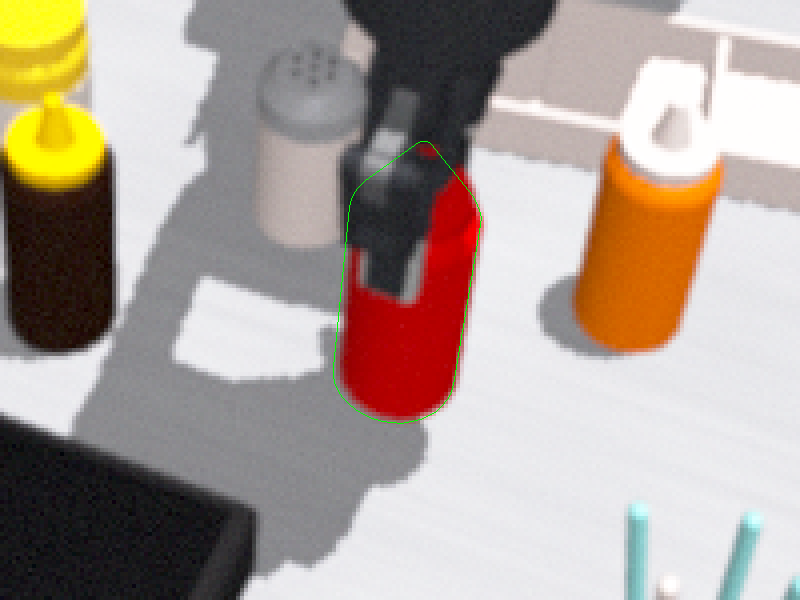

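The strawberry hangs upright in the grip, at (405,300) in the crop. I'm raising it and carrying it over the far white compartment.

>>> send_rows --commands "35 0 0 -0.95 0;35 0 0 -0.95 0;35 0 0 -0.95 0;35 0 0 -0.95 0;35 0 0 -0.95 0;35 0 0 -0.95 0;35 0 0 -0.95 0;35 0.46 -0.95 0 0;35 0.46 -0.95 0 0;35 0.46 -0.95 0 0;35 0.46 -0.95 0 0;35 0.46 -0.95 0 0;35 0.46 -0.95 0 0;35 0.46 -0.95 0 0;35 0.46 -0.95 0 0;35 0.46 -0.95 0 0;35 0.46 -0.95 0 0;35 0.46 -0.95 0 0;35 0.46 -0.95 0 0;35 0.46 -0.95 0 0"

```text
t: 11.13
tcp_pos: [0.4486, 0.2694, 0.2228]
tool_rot: [0.707, 0.707, -0.0, -0.0]
force: [0.7, 0.1, -2.1]
finger_gap: 0.559
gripper_force: 52.2
```

>>> send_rows --commands "35 0 0 0 0;35 0 0 0 0;35 0 0 0 0"

```text
t: 11.38
tcp_pos: [0.4506, 0.2691, 0.2232]
tool_rot: [0.707, 0.707, 0.0, 0.0]
force: [0.8, 0.9, -1.7]
finger_gap: 0.559
gripper_force: 52.2
```

>>> send_rows --commands "35 0 0 1 0;35 0 0 1 0;35 0 0 1 0;35 0 0 1 0;35 0 0 1 0;35 0 0 1 0;35 0 0 1 0;35 0 0 0.5 0;35 0 0 0.3 0;35 0 0 0.2 0;35 0 0 0.1 0;35 0 0 0.1 0;35 0 0 0.1 0;35 0 0 0 0"

```text
t: 12.55
tcp_pos: [0.4503, 0.2693, 0.0575]
tool_rot: [0.707, 0.707, 0.0, 0.0]
force: [0.5, 0.1, -1.6]
finger_gap: 0.561
gripper_force: 52.2
```

>>> send_rows --commands "35 0 0 0.1 0;35 0 0 0 0"

```text
t: 12.72
tcp_pos: [0.45, 0.2692, 0.0553]
tool_rot: [0.707, 0.707, 0.0, 0.0]
force: [-1.0, 0.0, -2.6]
finger_gap: 0.558
gripper_force: 52.2
```

>>> send_rows --commands "35 0 0 0.07 0;35 0 0 0 0"

```text
t: 12.88
tcp_pos: [0.4502, 0.2694, 0.0547]
tool_rot: [0.707, 0.707, 0.0, 0.0]
force: [-0.9, -0.2, 4.9]
finger_gap: 0.56
gripper_force: 52.8
```

>>> send_rows --commands "60 0 0 0 0;70 0 0 0 0;85 0 0 0 0;85 0 0 0 0;85 0 0 0 0;85 0 0 -0.5 0;85 0 0 -1 0;85 0 0 -1 0;85 0 0 -1 0;85 0 0 -1 0;85 0 0 -1 0;85 0 0 -1 0;85 0 0 -1 0;85 -1 0.44 0 0;85 -1 0.44 0 0;85 -1 0.44 0 0;85 -1 0.44 0 0;85 -1 0.44 0 0;85 -1 0.44 0 0;85 -1 0.44 0 0"

```text
t: 14.55
tcp_pos: [0.5117, 0.1282, 0.2044]
tool_rot: [0.707, 0.707, 0.0, 0.0]
force: [0.3, -0.0, -0.6]
finger_gap: 0.992
gripper_force: 0.0
```

>>> send_rows --commands "85 -1 0.44 0 0;85 -1 0.44 0 0;85 -1 0.44 0 0;85 -1 0.44 0 0;85 -1 0.44 0 0;85 -1 0.44 0 0;85 -1 0.44 0 0;85 -1 0.44 0 0;85 -1 0.44 0 0;85 -1 0.44 0 0;85 0 0 0 0;85 0 0 0 0;85 0 0 0 0"

```text
t: 15.63
tcp_pos: [0.599, -0.0701, 0.2038]
tool_rot: [0.707, 0.707, -0.0, -0.001]
force: [0.1, 0.2, 0.4]
finger_gap: 0.997
gripper_force: 0.0
```

Run:
```python
from h import *
from station import readout,cams
s=cams.snapshot("wrist");t=cams.snapshot("scene");print(readout.sense()["tcp_pos"])
o=s["pixels"][:,:,::-1].copy()
for n,p,z in(("custard",(.600,-.071),0),("sugar",(.596,.066),0),("strawberry",(.451,.2695),.004)): 
  cv2.polylines(o,[hull(s,n,p,z).astype(int)],1,(0,255,0),1)
cv2.imwrite("pics/w2.png",np.hstack([cv2.resize(o,(400,300)),cv2.resize(t["pixels"][:,:,::-1],(400,300))]))
```

```text
[ 0.59899074 -0.06963911  0.2038784 ]
```

View pics/w2.png

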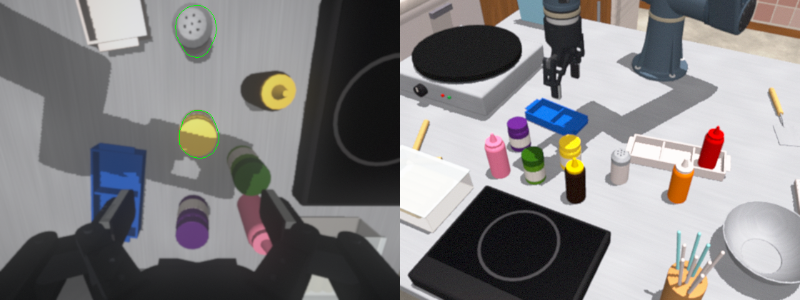

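The strawberry stands in the far white compartment at (712,150) in the right half. The custard outline matches at (198,133), so I'm descending on the custard.

>>> send_rows --commands "85 0 0 1 0;85 0 0 1 0;85 0 0 1 0;85 0 0 1 0;85 0 0 1 0;85 0 0 1 0;85 0 0 1 0;85 0 0 1 0;85 0 0 0.3 0;85 0 0 0.3 0;85 0 0 0.3 0;85 0 0 0.1 0;85 0 0 0 0"

```text
t: 16.82
tcp_pos: [0.6, -0.0707, 0.0241]
tool_rot: [0.707, 0.707, 0.0, 0.0]
force: [-1.6, -0.2, 0.6]
finger_gap: 0.998
gripper_force: 0.0
```

>>> send_rows --commands "40 0 0 0 0;40 0 0 0 0;40 0 0 0 0;40 0 0 0 0;40 0 0 0 0;40 0 0 0 0"

```text
t: 17.32
tcp_pos: [0.5998, -0.0709, 0.0251]
tool_rot: [0.707, 0.707, 0.0, 0.0]
force: [-2.2, 0.4, 5.8]
finger_gap: 0.639
gripper_force: 51.4
```

>>> send_rows --commands "85 0 0 0 0;85 0 0 0 0;85 0 0 0 0;85 0 0 0 0;85 0 0 0.2 0;85 0 0 0.2 0;85 0 0 0 0;40 0 0 0 0;40 0 0 0 0;40 0 0 0 0;40 0 0 0 0;40 0 0 0 0;40 0 0 0 0"

```text
t: 18.4
tcp_pos: [0.5993, -0.0707, 0.0161]
tool_rot: [0.707, 0.707, -0.0, -0.0]
force: [-2.3, -0.5, 4.8]
finger_gap: 0.652
gripper_force: 52.9
```

Run:
```python
from h import *
from station import readout,cams
s=cams.snapshot("scene")
c=proj(s,[.6,-.07,.05])[0].astype(int)
o=s["pixels"][c[1]-75:c[1]+75,c[0]-100:c[0]+100,::-1]
cv2.imwrite("pics/g4.png",cv2.resize(o,None,fx=4,fy=4,interpolation=3))
```

```text
(no output)
```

View pics/g4.png

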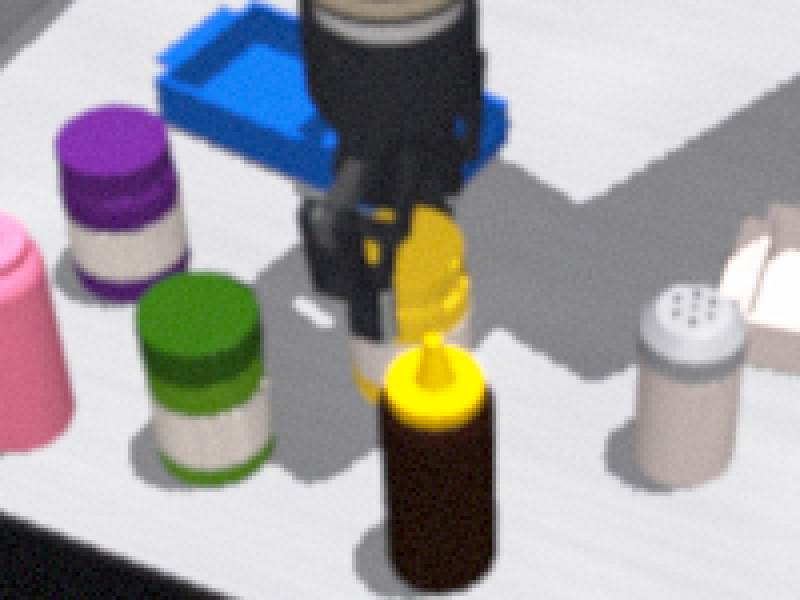

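The tips are on the custard's label at (370,330), well seated on the body. I'm carrying it to the middle compartment.

>>> send_rows --commands "40 0 0 -0.5 0;40 0 0 -1 0;40 0 0 -1 0;40 0 0 -1 0;40 0 0 -1 0;40 0 0 -1 0;40 0 0 -1 0;40 0 0 -1 0;40 0 0 -1 0;40 0 0 -1 0;40 0.99 -0.52 0 0;40 0.99 -0.52 0 0;40 0.99 -0.52 0 0;40 0.99 -0.52 0 0;40 0.99 -0.52 0 0;40 0.99 -0.52 0 0;40 0.99 -0.52 0 0;40 0.99 -0.52 0 0;40 0.99 -0.52 0 0;40 0.99 -0.52 0 0"

```text
t: 20.12
tcp_pos: [0.4949, 0.1282, 0.2056]
tool_rot: [0.707, 0.707, 0.0, -0.0]
force: [-0.1, 0.6, -3.5]
finger_gap: 0.653
gripper_force: 54.2
```

>>> send_rows --commands "40 0.99 -0.52 0 0;40 0.99 -0.52 0 0;40 0.99 -0.52 0 0;40 0 0 0 0;40 0 0 0 0;40 0 0 0 0"

```text
t: 20.62
tcp_pos: [0.4647, 0.1864, 0.2058]
tool_rot: [0.707, 0.708, 0.0, 0.0]
force: [0.2, -0.5, -3.0]
finger_gap: 0.651
gripper_force: 54.2
```

>>> send_rows --commands "40 0 0 1 0;40 0 0 1 0;40 0 0 1 0;40 0 0 1 0;40 0 0 1 0;40 0 0 1 0;40 0 0 1 0;40 0 0 1 0;40 0 0 0.5 0;40 0 0 0.3 0;40 0 0 0.2 0;40 0 0 0.1 0;40 0 0 0.1 0;40 0 0 0 0"

```text
t: 21.78
tcp_pos: [0.4649, 0.1866, 0.0222]
tool_rot: [0.707, 0.707, 0.001, 0.0]
force: [0.0, -0.3, -3.4]
finger_gap: 0.654
gripper_force: 54.1
```

>>> send_rows --commands "40 0 0 0.1 0;40 0 0 0 0"

```text
t: 21.95
tcp_pos: [0.465, 0.1867, 0.0202]
tool_rot: [0.707, 0.707, 0.001, 0.001]
force: [0.5, -1.1, -2.5]
finger_gap: 0.656
gripper_force: 54.2
```

>>> send_rows --commands "40 0 0 0.05 0;40 0 0 0 0"

```text
t: 22.12
tcp_pos: [0.465, 0.1867, 0.0201]
tool_rot: [0.707, 0.707, 0.001, 0.001]
force: [-1.4, 0.4, 5.9]
finger_gap: 0.654
gripper_force: 55.0
```

>>> send_rows --commands "65 0 0 0 0;75 0 0 0 0;85 0 0 0 0;85 0 0 0 0;85 0 0 0 0;85 0 0 -0.5 0;85 0 0 -1 0;85 0 0 -1 0;85 0 0 -1 0;85 0 0 -1 0;85 0 0 -1 0;85 0 0 -1 0;85 0 0 -1 0;85 -0.86 0.94 0 0;85 -0.86 0.94 0 0;85 -0.86 0.94 0 0;85 -0.86 0.94 0 0;85 -0.86 0.94 0 0;85 -0.86 0.94 0 0;85 -0.86 0.94 0 0"

```text
t: 23.78
tcp_pos: [0.5965, 0.0653, 0.1694]
tool_rot: [0.707, 0.707, -0.0, -0.0]
force: [-0.7, -0.1, 0.2]
finger_gap: 0.994
gripper_force: 0.0
```

>>> send_rows --commands "85 0 0 0 0;85 0 0 0 0;85 0 0 0 0"

```text
t: 24.03
tcp_pos: [0.595, 0.0665, 0.1688]
tool_rot: [0.707, 0.707, -0.0, -0.001]
force: [-0.1, 0.2, 0.9]
finger_gap: 0.994
gripper_force: 0.0
```

>>> send_rows --commands "85 0 0 1 0;85 0 0 1 0;85 0 0 1 0;85 0 0 1 0;85 0 0 1 0;85 0 0 1 0;85 0 0 0.6 0;85 0 0 0.4 0;85 0 0 0.3 0;85 0 0 0 0;35 0 0 0 0;35 0 0 0 0;35 0 0 0 0;35 0 0 0 0;35 0 0 0 0;35 0 0 0 0"

```text
t: 25.37
tcp_pos: [0.5964, 0.0662, 0.0239]
tool_rot: [0.707, 0.707, 0.0, 0.0]
force: [-1.8, 0.5, 6.4]
finger_gap: 0.555
gripper_force: 51.0
```

>>> send_rows --commands "35 0 0 -0.5 0;35 0 0 -1 0;35 0 0 -1 0;35 0 0 -1 0;35 0 0 -1 0;35 0 0 -1 0;35 0 0 -1 0;35 0 0 -1 0;35 0 0 -0.5 0;35 0.31 -1 0 0;35 0.31 -1 0 0;35 0.31 -1 0 0;35 0.31 -1 0 0;35 0.31 -1 0 0;35 0.31 -1 0 0;35 0 0 0 0;35 0 0 0 0;35 0 0 0 0"

```text
t: 26.87
tcp_pos: [0.4769, 0.1033, 0.1829]
tool_rot: [0.707, 0.707, 0.001, 0.001]
force: [-0.4, -0.9, -2.0]
finger_gap: 0.558
gripper_force: 52.1
```

>>> send_rows --commands "35 0 0 1 0;35 0 0 1 0;35 0 0 1 0;35 0 0 1 0;35 0 0 1 0;35 0 0 1 0;35 0 0 0.8 0;35 0 0 0.4 0;35 0 0 0.2 0;35 0 0 0.1 0;35 0 0 0.1 0;35 0 0 0 0"

```text
t: 27.87
tcp_pos: [0.4768, 0.1033, 0.0311]
tool_rot: [0.707, 0.707, 0.0, 0.0]
force: [-0.3, 0.9, -1.4]
finger_gap: 0.551
gripper_force: 52.1
```

>>> send_rows --commands "35 0 0 0.1 0;35 0 0 0 0"

```text
t: 28.03
tcp_pos: [0.4765, 0.1034, 0.0292]
tool_rot: [0.707, 0.707, 0.0, 0.0]
force: [-0.8, -0.1, -2.1]
finger_gap: 0.551
gripper_force: 52.1
```

>>> send_rows --commands "35 0 0 0.07 0;35 0 0 0 0"

```text
t: 28.2
tcp_pos: [0.4765, 0.1034, 0.028]
tool_rot: [0.707, 0.707, 0.0, 0.0]
force: [-0.2, -0.1, 2.0]
finger_gap: 0.557
gripper_force: 52.3
```

>>> send_rows --commands "35 0 0 0.05 0;35 0 0 0 0"

```text
t: 28.37
tcp_pos: [0.4764, 0.1034, 0.0278]
tool_rot: [0.707, 0.707, 0.001, 0.001]
force: [-2.3, 0.5, 10.8]
finger_gap: 0.555
gripper_force: 53.1
```

>>> send_rows --commands "60 0 0 -0.05 0;70 0 0 0 0;85 0 0 0 0;85 0 0 0 0;85 0 0 0 0;85 0 0 -0.5 0;85 0 0 -1 0;85 0 0 -1 0;85 0 0 -1 0;85 0 0 -1 0;85 0 0 -1 0;85 0 0 -1 0;85 0 0 -1 0;85 0 0 -1 0;85 0 0 -0.5 0;85 -0.5 1 0 0;85 -0.5 1 0 0;85 -0.5 1 0 0;85 -0.5 1 0 0;85 -0.5 1 0 0"

```text
t: 30.03
tcp_pos: [0.5765, 0.053, 0.208]
tool_rot: [0.707, 0.707, 0.0, 0.0]
force: [-0.6, 0.3, 0.1]
finger_gap: 0.997
gripper_force: 0.0
```

>>> send_rows --commands "85 -0.5 1 0 0;85 -0.5 1 0 0;85 -0.5 1 0 0;85 -0.5 1 0 0;85 -0.5 1 0 0;85 -0.5 1 0 0;85 0 0 0 0;85 0 0 0 0;85 0 0 0 0"

```text
t: 30.78
tcp_pos: [0.695, -0.0061, 0.2072]
tool_rot: [0.707, 0.707, -0.0, -0.001]
force: [-0.3, -0.5, 1.2]
finger_gap: 0.997
gripper_force: 0.0
```

Run:
```python
from h import *
from station import readout,cams
s=cams.snapshot("wrist");t=cams.snapshot("scene");print(readout.sense()["tcp_pos"])
o=s["pixels"][:,:,::-1].copy()
for n,p in(("chocolate",(.6975,-.007)),("matcha",(.677,-.1326))): 
  cv2.polylines(o,[hull(s,n,p).astype(int)],1,(0,255,0),1)
cv2.imwrite("pics/w3.png",np.hstack([cv2.resize(o,(400,300)),cv2.resize(t["pixels"][150:360,200:480,::-1],(400,300))]))
```

```text
[ 0.69490367 -0.00581002  0.20744434]
```

View pics/w3.png

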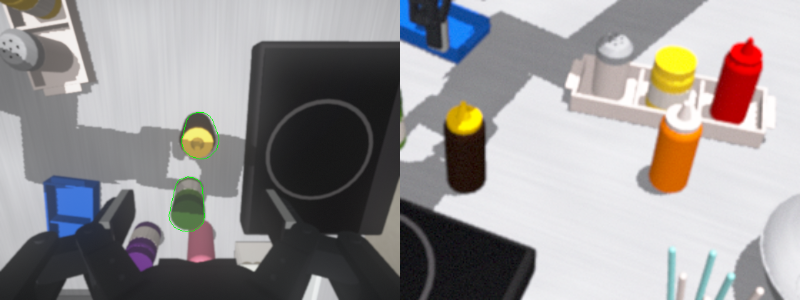

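The white caddy holds sugar, custard and strawberry, all upright. The chocolate outline matches at (198,135).

>>> send_rows --commands "85 0 0.1 1 0;85 0 0 1 0;85 0 0 1 0;85 0 0 1 0;85 0 0 1 0;85 0 0 1 0;85 0 0 1 0;85 0 0 0.5 0;85 0 0 0.4 0;85 0 0 0 0;35 0 0 0 0;35 0 0 0 0;35 0 0 0 0;35 0 0 0 0;35 0 0 0 0;35 0 0 0 0"

```text
t: 32.22
tcp_pos: [0.6988, -0.0067, 0.0513]
tool_rot: [0.707, 0.707, 0.001, 0.001]
force: [-1.9, -0.6, 5.3]
finger_gap: 0.559
gripper_force: 51.4
```

>>> send_rows --commands "35 0 0 -0.5 0;35 0 0 -1 0;35 0 0 -1 0;35 0 0 -1 0;35 0 0 -1 0;35 0 0 -1 0;35 0 0 -1 0;35 0 0 -1 0;35 0 0 -1 0;35 -0.6 -1 0 0;35 -0.6 -1 0 0;35 -0.6 -1 0 0;35 -0.6 -1 0 0;35 -0.6 -1 0 0;35 -0.6 -1 0 0;35 -0.6 -1 0 0;35 -0.6 -1 0 0;35 -0.6 -1 0 0;35 -0.6 -1 0 0;35 -0.6 -1 0 0"

```text
t: 33.88
tcp_pos: [0.477, -0.139, 0.2196]
tool_rot: [0.707, 0.707, 0.0, 0.0]
force: [0.1, -0.1, -2.3]
finger_gap: 0.556
gripper_force: 52.4
```

>>> send_rows --commands "35 -0.6 -1 0 0;35 0 0 0 0;35 0 0 0 0;35 0 0 0 0"

```text
t: 34.22
tcp_pos: [0.4588, -0.1508, 0.2198]
tool_rot: [0.707, 0.707, 0.0, 0.001]
force: [0.4, -0.5, -3.0]
finger_gap: 0.56
gripper_force: 52.5
```

>>> send_rows --commands "35 0 0 1 0;35 0 0 1 0;35 0 0 1 0;35 0 0 1 0;35 0 0 1 0;35 0 0 1 0;35 0 0 1 0;35 0 0 0.5 0;35 0 0 0.3 0;35 0 0 0.2 0;35 0 0 0.1 0;35 0 0 0 0"

```text
t: 35.22
tcp_pos: [0.4588, -0.1507, 0.0574]
tool_rot: [0.707, 0.707, 0.0, 0.0]
force: [0.2, -0.0, -2.2]
finger_gap: 0.557
gripper_force: 52.5
```

>>> send_rows --commands "35 0 0 0.1 0;35 0 0 0 0"

```text
t: 35.38
tcp_pos: [0.4586, -0.1509, 0.0557]
tool_rot: [0.707, 0.707, 0.0, 0.001]
force: [-0.2, -0.4, -1.5]
finger_gap: 0.56
gripper_force: 52.5
```

>>> send_rows --commands "35 0 0 0.07 0;35 0 0 0 0"

```text
t: 35.55
tcp_pos: [0.4587, -0.1511, 0.0553]
tool_rot: [0.707, 0.707, 0.0, 0.001]
force: [-0.7, 0.4, 6.9]
finger_gap: 0.563
gripper_force: 53.3
```

>>> send_rows --commands "60 0 0 0 0;70 0 0 0 0;85 0 0 0 0;85 0 0 0 0;85 0 0 0 0;85 0 0 -0.5 0;85 0 0 -1 0;85 0 0 -1 0;85 0 0 -1 0;85 0 0 -1 0;85 0 0 -1 0;85 0 0 -1 0;85 0 0 -1 0;85 0.085 0.99 0 0;85 0.085 0.99 0 0;85 0.085 0.99 0 0;85 0.085 0.99 0 0;85 0.085 0.99 0 0;85 0.085 0.99 0 0;85 0.085 0.99 0 0"

```text
t: 37.22
tcp_pos: [0.5974, -0.1383, 0.2035]
tool_rot: [0.707, 0.707, -0.0, -0.0]
force: [-0.2, -1.3, 1.2]
finger_gap: 0.995
gripper_force: 0.0
```

>>> send_rows --commands "85 0.085 0.99 0 0;85 0.085 0.99 0 0;85 0.085 0.99 0 0;85 0.085 0.99 0 0;85 0 0 0 0;85 0 0 0 0;85 0 0 0 0"

```text
t: 37.8
tcp_pos: [0.6747, -0.1316, 0.2032]
tool_rot: [0.707, 0.707, -0.001, -0.001]
force: [-0.9, 0.8, -0.3]
finger_gap: 0.992
gripper_force: 0.0
```

Descending to TCP z ≈ 0.018, low enough to grip the tin's body below the lid.

>>> send_rows --commands "85 -0.05 0.1 1 0;85 0 0 1 0;85 0 0 1 0;85 0 0 1 0;85 0 0 1 0;85 0 0 1 0;85 0 0 1 0;85 0 0 1 0;85 0 0 0.5 0;85 0 0 0.4 0;85 0 0 0.3 0;85 0 0 0 0;40 0 0 0 0;40 0 0 0 0;40 0 0 0 0;40 0 0 0 0;40 0 0 0 0;40 0 0 0 0"

```text
t: 39.3
tcp_pos: [0.6791, -0.1332, 0.0215]
tool_rot: [0.707, 0.707, 0.001, 0.001]
force: [-0.1, 0.8, 5.1]
finger_gap: 0.634
gripper_force: 52.6
```

>>> send_rows --commands "40 0 0 -0.5 0;40 0 0 -1 0;40 0 0 -1 0;40 0 0 -1 0;40 0 0 -1 0;40 0 0 -1 0;40 0 0 -1 0;40 0 0 -1 0;40 0 0 -1 0;40 0 0 -0.5 0;40 -0.42 -0.97 0 0;40 -0.42 -0.97 0 0;40 -0.42 -0.97 0 0;40 -0.42 -0.97 0 0;40 -0.42 -0.97 0 0;40 -0.42 -0.97 0 0;40 -0.42 -0.97 0 0;40 -0.42 -0.97 0 0;40 -0.42 -0.97 0 0;40 -0.42 -0.97 0 0"

```text
t: 40.97
tcp_pos: [0.4824, -0.2168, 0.1995]
tool_rot: [0.707, 0.707, -0.0, -0.001]
force: [-0.2, -0.7, -0.4]
finger_gap: 0.631
gripper_force: 53.0
```

>>> send_rows --commands "40 -0.42 -0.97 0 0;40 -0.42 -0.97 0 0;40 0 0 0 0;40 0 0 0 0;40 0 0 0 0"

```text
t: 41.38
tcp_pos: [0.4456, -0.2337, 0.1999]
tool_rot: [0.707, 0.707, 0.0, 0.0]
force: [-0.0, 0.4, -0.9]
finger_gap: 0.629
gripper_force: 53.2
```

Run:
```python
from h import *
from station import cams
t=cams.snapshot("scene");o=t["pixels"][60:270,120:400,::-1]
cv2.imwrite("pics/w4.png",cv2.resize(o,(800,600)))
```

```text
(no output)
```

View pics/w4.png

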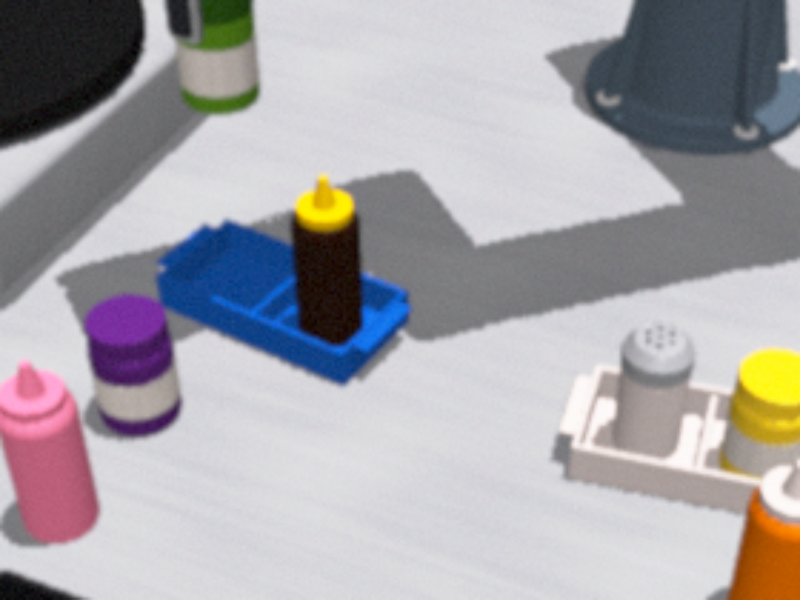

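The matcha hangs upright at the top of the crop, (215,60), and the chocolate stands in its blue compartment at (325,270).

>>> send_rows --commands "40 0 0 1 0;40 0 0 1 0;40 0 0 1 0;40 0 0 1 0;40 0 0 1 0;40 0 0 1 0;40 0 0 1 0;40 0 0 0.8 0;40 0 0 0.4 0;40 0 0 0.2 0;40 0 0 0.1 0;40 0 0 0.1 0;40 0 0 0 0"

```text
t: 42.52
tcp_pos: [0.4458, -0.234, 0.0283]
tool_rot: [0.707, 0.707, 0.0, 0.001]
force: [0.5, -0.6, -1.3]
finger_gap: 0.629
gripper_force: 53.1
```

>>> send_rows --commands "40 0 0 0.08 0;40 0 0 0 0"

```text
t: 42.68
tcp_pos: [0.4456, -0.2341, 0.0268]
tool_rot: [0.707, 0.707, 0.0, 0.001]
force: [-0.2, 0.7, -1.8]
finger_gap: 0.628
gripper_force: 53.1
```

>>> send_rows --commands "40 0 0 0.07 0;40 0 0 0 0"

```text
t: 42.85
tcp_pos: [0.4456, -0.2341, 0.0254]
tool_rot: [0.707, 0.707, 0.0, 0.001]
force: [0.4, 0.1, 0.8]
finger_gap: 0.632
gripper_force: 53.3
```

>>> send_rows --commands "40 0 0 0.05 0;40 0 0 0 0"

```text
t: 43.02
tcp_pos: [0.4457, -0.2342, 0.0253]
tool_rot: [0.707, 0.707, 0.0, 0.001]
force: [-1.1, 1.9, 10.2]
finger_gap: 0.632
gripper_force: 54.0
```

>>> send_rows --commands "65 0 0 -0.05 0;75 0 0 0 0;85 0 0 0 0;85 0 0 0 0;85 0 0 0 0;85 0 0 -0.5 0;85 0 0 -1 0;85 0 0 -1 0;85 0 0 -1 0;85 0 0 -1 0;85 0 0 -1 0;85 0 0 -1 0;85 0 0 -1 0;85 0 0 -1 0;85 0 0 -1 0;85 0 0 0 0;85 0 0 0 0;85 0 0 0 0"

```text
t: 44.52
tcp_pos: [0.4446, -0.2332, 0.2146]
tool_rot: [0.707, 0.707, -0.0, -0.001]
force: [0.3, 0.3, -0.9]
finger_gap: 0.998
gripper_force: 0.0
```

Run:
```python
from h import *
from station import cams
t=cams.snapshot("scene")
cv2.imwrite("pics/end.png",t["pixels"][:,:,::-1])
```

```text
(no output)
```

View pics/end.png

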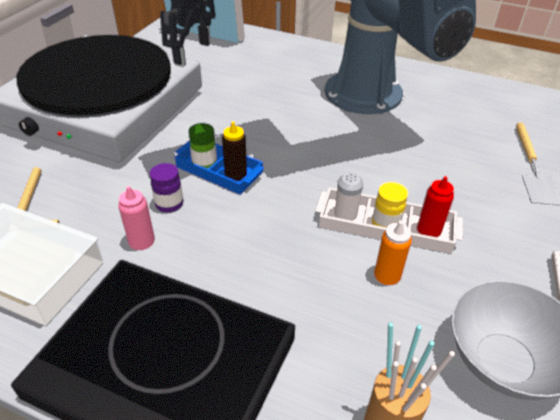

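All five items stand upright in their compartments: matcha (203,143) and chocolate (234,150) in the blue caddy, sugar (348,197), custard (391,205) and strawberry (436,207) in the white. Caramel and blueberry have not moved.

```bash
python3 -c "from station import sign_off; print(sign_off())"
```

```text
the job is handed in; nothing more can be done
None
```

The job is handed in: strawberry, custard and sugar stand upright in the white caddy and chocolate and matcha in the blue one, with caramel and blueberry left where they were, after about 45 s of the 128 s allowed.

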